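Reference reading on a shadow gauge

TASK

Get the shadow gauge ready for its empty reference reading: first draw the copper coil straight up off the gauge's post and stand it upright in the blue tray. Then slide the detector's sprung shutter away from its closed stop to the red middle mark, half of its travel, without ever letting it go wide open, and keep holding it there: finish with the fingers still holding the shutter, because its spring shuts it when let go. Leave the jar, the circuit board and the screwdriver where they are.

Things in the scene. Friction and masses are not known exactly. Their poses are not given: they have to be found in the camera images.
- gauge: Shadow gauge fixed to the desk: dark steel base plate 140 x 262 x 10 mm, origin on the desk under the post, z up. In line along its own y: a round silvery lamp (y = -123 to -78 mm, top 63 mm above the desk), the steel post (y = 0), a grey detector box (y = 79 to 125 mm, 132 mm long in x, top 62 mm above the desk). The shutter opens along the gauge's +x.
- post_tip (a point): Top of the post, 82 mm above the desk. The post is a steel pedestal 24 mm wide up to 30 mm above the desk, then a pin 10 mm thick and 52 mm long. At the start the coil sits on the pedestal with the pin through its bore.
- coil_center (a point): Centre (half-way up, on the axis) of the loose coil: copper winding with black end flanges, 44 mm outer diameter, 40 mm tall, bore 14 mm, about 0.09 kg; z is its own axis. On the post its centre is 50 mm above the desk; it clears the pin once its centre is above 102 mm. Grip it across its diameter from above.
- tray: Open blue tray, fixed to the desk, 120 x 120 mm, walls 14 mm high and 4 mm thick, floor 4 mm thick; origin at the centre of its underside. A coil standing in it has its centre 24 mm above the desk.
- shutter (a joint): Travel of the shutter in m along the gauge's +x: 0 = closed stop, where its spring holds it, 0.025 = half travel (pointer at the red middle mark of the white scale on the detector's top), 0.050 = wide open. The spring pushes back with 3 N when closed, 7 N at half, 11 N wide open, and shuts it when let go.
- shutter_grip (a point): Grip point on the shutter's orange handle, moving with it, 86 mm above the desk; axes as the gauge's. The handle is an upright block, 16 mm along the gauge's x, 20 mm along y, 34 mm tall, this point midway across it and 14 mm below its top; it stands on a sliding plate whose top is 66 mm above the desk.
- jar: Bystander: small glass jar with lid, 47 mm across, 54 mm tall; origin under its centre.
- circuit: Bystander: green circuit board, 55 x 80 x 15 mm, lying flat; origin under its centre.
- driver: Bystander: screwdriver with green handle, 164 mm long, lying flat; origin under its centre.
There are look-alikes about, which are no part of the job. What is meant by the part that bears coil_center is not purple or yellow, and is the larger of those in its own colour.

How it is judged:
By the outcome, as a careful person would: the job done as asked, in the order asked, and still so for the second after the job is handed in, while the arm keeps its last pose, push and grip.
It also fails if it takes over 54 s, if anything falls off the work surface, if the arm or the gripper's body presses on something with over 40 N, if the wrist force passes 120 N, or if a joint passes its speed limit or range.

ROBOT

A 7-joint arm with a two-finger parallel gripper is mounted at the origin on a cart in front of the work surface, level with it; the furniture and walls round the work are solid. World frame = base frame: x ahead of the robot, y to its left, z up, the work surface at z = 0. Lengths are in m, angles in rad, forces in N, time in s.
With the tool pointing down it reaches from about 0.4 to 0.85 m from the base axis. Payload 4.5 kg.
Tool frame: the origin (TCP) lies at the very end of the fingers, on their centre line; the grasp point (between the pads) lies 19 mm behind it; z points along the fingers, y is the line along which they close (so a half turn about z gives the same grasp; the last joint's range is limited). The gripper opens to 88 mm and grips with 3 to 60 N. Pads are 18 mm wide; open, the fingers measure 123 mm over their backs; the gripper's body (75 mm by 187 mm) begins 45 mm behind the grasp point.
Start: joints at [-1.271, 0.689, -0.195, 1.565, 0.157, 0.902, -0.215], TCP at [0.164, 0.603, 0.239] pointing down, gripper open.
Joint ranges: [-3.01, 3.01], [-0.46, 2.08], [-1.47, 1.51], [0.13, 2.56], [-1, 4.14], [0.04, 2.09], [-2.66, 2.66]. Speed limits (rad/s): [2.57, 2.57, 3.14, 3.14, 3.14, 3.14, 3.14].

INTERFACE

Orientations are given as a unit quaternion [x, y, z, w].
In Python, from plant import r gives the robot as it stands. The module is installed in compiled form; this text tells all that it offers.
- The arm moves only by the tool step_arm, never from a script. Its argument "increments" is a list of rows, each a list of 2 entries, a list of its own where there are three numbers: the shift along the world's x, y, z in cm, then the turn, a rotation vector about the world's x, y, z in degrees. A call has exactly 10 rows; each row shifts and turns the commanded pose from where the row before left it; what a row does not reach is not made up. A row lasts 1/10 s, in which the tool goes at most 50 mm and 8.59 degrees, less where a joint would pass 70% of its speed; a pose out of reach is approached as far as the arm can. A call is refused whole if a number of a shift passes 5 or a number of a turn 8.59, either way. A call with a gripper value outside its range is refused whole. "fingers" is the opening, from 0 (shut) to 1 (fully open), set as the call begins (left out, the last holds). The fingers move at their own pace and stop on an object; "grip_force" is the grip in N (left out, the last holds). Time passes only in rows, so rows that do not move let the fingers close, or fill a call up. It gives the time, the measured TCP pose, the force, the opening and the grip force at its end, in the units of the state.
- r.get_state(): the state, without advancing time (a new reading comes with each control period).
- r.snapshot(name): name is "scene" or "side" or "wrist"; returns (picture, depth): 420x560x3 uint8, red, green, blue; 420x560 float32, m along the optical axis (not along the pixel's ray), 0 where there is no reading.
- r.calibration(name): a dict with "fov_y" (degrees; the focal length in pixels is half the picture's height over the tangent of half this angle, whatever the lens; pixels are square), "cx", "cy" (the principal point, pixels), "k1" (the pictures are not rectified: a ray, as slopes to the right and down, at radius r is drawn at 1 + k1 r^2 times it, then the intrinsics apply), "R" (3x3) and "t" (3): a world point X has camera coordinates R X + t. Camera axes: x right, y down, z forward; pixel columns grow to the right and rows downward; lengths in m; the calibration is good to about 2 mm. A picture is of the moment at which its call begins: read the wrist's pose just before it. calibration takes no time and is no camera call; for the wrist camera it gives the pose at the moment of the call.
- r.finish_job(): hands the job in; it is judged then, once.
The state is a dict: "clock": time; "q": joint angles; "qd": joint speeds; "joint_torque": joint torques, N m; "tool_pos": TCP position; "eef_rot": TCP orientation; "contact_force": force on the tool from outside, world axes, zero at the start; "moment": the same for the moment, N m; "opening": opening from 0.0 (shut) to 1.0 (fully open); "finger_force": force on a finger pad.
Only numpy, scipy, OpenCV 4.12 (cv2) and the standard library are available. Lean on these libraries where they do the work, as an engineer would, in place of code of your own. Each camera call takes 0.05 s, during which the arm holds its last target. There are 200 camera calls.

## Working session

There is one attempt and no reset: what is moved stays moved. The work goes in short steps, Python scripts to look and compute and a tool call to move; the robot and the scene stay as the last step left them, time stands still between calls to the robot, and variables do not carry over. Pictures are saved under pics/ and viewed, at most 10 in all, crops included, and the job is handed in when it is done.

Besides the shell and the picture viewer there is one more tool, called after "Call:" by a JSON object that holds its "name" and its "arguments", one argument or row to a line. step_arm: Moves the arm, as the interface text tells. Its arguments: {"type":"object","properties":{"increments":{"type":"array","items":{"type":"array"}},"fingers":{"type":"number"},"grip_force":{"type":"number"}},"required":["increments"]}

```bash
mkdir -p pics; cat > h.py <<'E'
import numpy as np, cv2
from plant import r
def cam(n):
    c=r.calibration(n); f=210/np.tan(np.radians(c["fov_y"])/2)
    return c,f
def snap(n):
    c,f=cam(n); p,d=r.snapshot(n); return p,d,c,f
def slopes(uv,c,f):
    uv=np.atleast_2d(np.array(uv,float)); K=np.array([[f,0,c["cx"]],[0,f,c["cy"]],[0,0,1]])
    return cv2.undistortPoints(uv.reshape(-1,1,2),K,np.array([c["k1"],0,0,0,0.])).reshape(-1,2)
def onplane(uv,z,c,f):
    s=slopes(uv,c,f); R=np.array(c["R"]);t=np.array(c["t"]); o=-R.T@t
    d=np.c_[s,np.ones(len(s))]@R
    return o+d*((z-o[2])/d[:,2])[:,None]
def bydepth(uv,d,c,f):
    uv=np.atleast_2d(uv); s=slopes(uv,c,f); z=d[uv[:,1].astype(int),uv[:,0].astype(int)]
    R=np.array(c["R"]);t=np.array(c["t"])
    return (np.c_[s,np.ones(len(s))]*z[:,None]-t)@R
def proj(X,c,f):
    P=np.atleast_2d(X)@np.array(c["R"]).T+np.array(c["t"]); s=P[:,:2]/P[:,2:]
    q=(s**2).sum(1,keepdims=True); return s*(1+c["k1"]*q)*f+[c["cx"],c["cy"]]
E
python3 - <<'E'
from h import *
for n in ["scene","side"]:
    p,d,c,f=snap(n); np.savez(n+"0.npz",p=p,d=d); cv2.imwrite(f"pics/{n}0.png",cv2.resize(p[:,:,::-1],(784,588)))
    print(n,f,c)
print(r.get_state())
E
```

```text
scene 401.5394248256675 {'fov_y': 55.21798721567958, 'cx': 277.404538706797, 'cy': 206.5441264892166, 'k1': -0.037140658268772955, 'R': array([[ 0.55162873, -0.83392428, -0.01661453],
       [-0.42666165, -0.26500245, -0.86471587],
       [ 0.71670466,  0.4840909 , -0.50198648]]), 't': array([-0.3427507 ,  0.28297487,  0.64600519])}
side 404.65778301287367 {'fov_y': 54.85474570965059, 'cx': 284.41740701093056, 'cy': 211.21356675442047, 'k1': -0.11100205384323071, 'R': array([[-0.99863369, -0.05182878,  0.00667335],
       [-0.02822645,  0.42752497, -0.90356277],
       [ 0.04397754, -0.90251658, -0.42840378]]), 't': array([0.52084195, 0.12716233, 1.11693952])}
{'clock': 0.1, 'q': array([-1.27119684,  0.68990457, -0.19451288,  1.56622418,  0.15732128,
        0.902516  , -0.21510287]), 'qd': array([-0.00037865, -0.00128965, -0.00109076, -0.00342372, -0.00065845,
       -0.00012227,  0.00069297]), 'joint_torque': array([-2.61799971e-03, -5.28487587e+01, -1.27116613e+00, -1.53834844e+01,
       -5.25231916e-02,  1.97783338e-03,  5.09023880e-05]), 'tool_pos': array([0.16407882, 0.60249179, 0.2379915 ]), 'eef_rot': array([ 1.32469603e-01,  9.91186721e-01, -8.28861701e-04, -3.84472527e-05]), 'contact_force': array([-0.48717309,  0.07611747, -0.57349821]), 'moment': array([ 0.05235201,  0.02999791, -0.0056926 ]), 'finger_force': 0.0, 'opening': 1.001955732443664}
```

View pics/scene0.png

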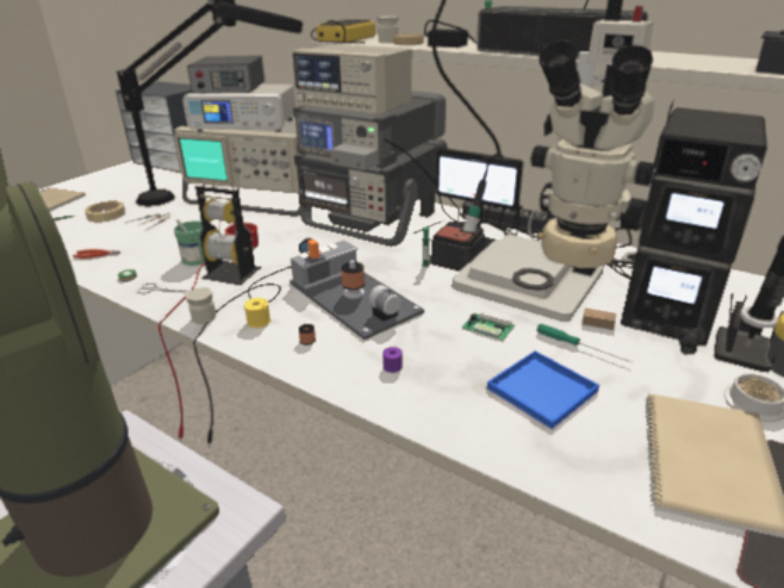

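View pics/side0.png

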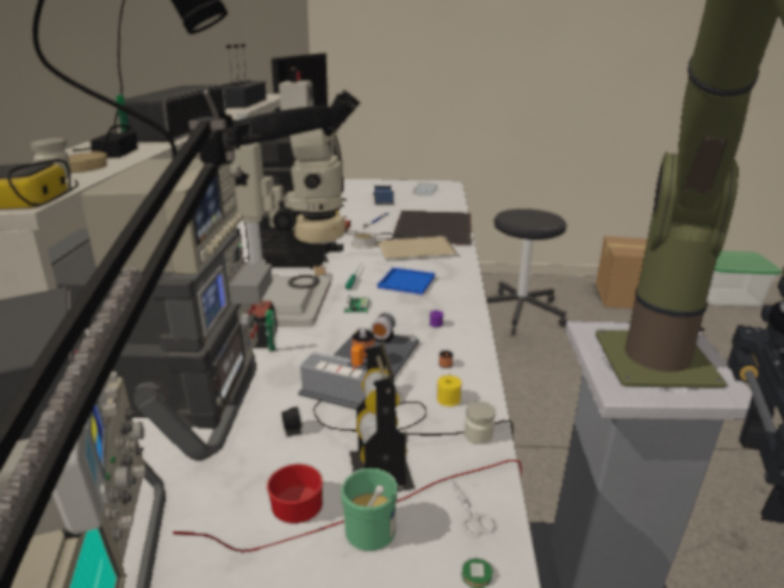

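In the scene picture the copper coil is on the post at (352,277). The look-alikes are a smaller copper one at (307,333), a yellow one at (257,312) and a purple one at (392,360). The larger copper one on the post fits the description. The tray is at (543,388) and the orange handle at (314,248). Next I'll take an enlarged crop and measure.

```bash
python3 - <<'E'
from h import *
z=np.load("scene0.npz");p,d=z["p"],z["d"];c,f=cam("scene")
cv2.imwrite("pics/crop1.png",cv2.resize(p[160:280,190:310,::-1],(600,600),interpolation=cv2.INTER_CUBIC))
vv,uu=np.mgrid[:420,:560]; uv=np.c_[uu.ravel(),vv.ravel()]
X=bydepth(uv,d,c,f).reshape(420,560,3); np.save("X0.npy",X)
hsv=cv2.cvtColor(p,cv2.COLOR_RGB2HSV)
def blobs(m,name,mn=15):
    n,l,s,ce=cv2.connectedComponentsWithStats(m.astype(np.uint8))
    for i in range(1,n):
        if s[i,4]>=mn:
            P=X[l==i]; print(name,ce[i].round(1),s[i,4],np.median(P,0).round(4),P.min(0).round(3),P.max(0).round(3))
H,S,V=hsv[...,0],hsv[...,1],hsv[...,2]
blobs((H>105)&(H<125)&(S>180)&(V>80),"blue",100)
blobs((H<14)&(S>120)&(V>60),"orange")
# tray: outer contour of top rim -> plane z=.014
m=((H>105)&(H<125)&(S>150)&(V>60)).astype(np.uint8)
n,l,s,ce=cv2.connectedComponentsWithStats(m); i=1+s[1:,4].argmax()
P=X[l==i]; P=P[(P[:,2]<.03)]
fl=P[P[:,2]<.008]; print("floor",len(fl),fl.mean(0)); print("tray rect",cv2.minAreaRect(P[:,:2].astype(np.float32)*1000))
# base plate dark region z~.01
B=X[200:245,200:305].reshape(-1,3); hh=V[200:245,200:305].ravel(); B=B[(hh<110)&(abs(B[:,2]-.010)<.006)]
print("plate",len(B),cv2.minAreaRect(B[:,:2].astype(np.float32)*1000))
# tops
R=X[165:240,200:305].reshape(-1,3); T=R[abs(R[:,2]-.062)<.005]; print("z62",len(T),cv2.minAreaRect(T[:,:2].astype(np.float32)*1000))
E
```

```text
orange [455.1   9.5] 33 [ 0.7655 -0.3358  0.5033] [ 0.763 -0.339  0.494] [ 0.77  -0.331  0.511]
orange [164.9 164.1] 22 [0.6403 0.4527 0.0335] [0.617 0.443 0.024] [0.651 0.456 0.041]
orange [179.8 165. ] 51 [0.6553 0.3888 0.0348] [0.636 0.38  0.016] [0.677 0.439 0.045]
orange [319.5 165.4] 50 [ 0.8122 -0.023   0.0739] [ 0.794 -0.045  0.071] [ 0.83  -0.01   0.075]
orange [223.3 177.4] 89 [0.5803 0.146  0.0867] [-0.153 -0.524  0.038] [0.687 0.252 0.563]
orange [ 64.9 180.8] 88 [0.418  0.6798 0.0078] [0.392 0.653 0.002] [0.443 0.713 0.014]
orange [251.6 199.6] 142 [0.5702 0.046  0.0512] [-0.153 -0.524  0.035] [0.589 0.068 0.563]
orange [219.1 240.9] 58 [0.4189 0.0322 0.0149] [0.413 0.026 0.006] [0.43  0.043 0.024]
floor 1604 [ 0.52601988 -0.3470669   0.00397287]
tray rect ((518.0859375, -347.2860107421875), (118.55403900146484, 121.21747589111328), 74.03865051269531)
plate 1332 ((565.997802734375, 36.266754150390625), (229.1307373046875, 228.10174560546875), 46.51044845581055)
z62 571 ((661.3013916015625, 61.54210662841797), (258.5289611816406, 234.70716857910156), 86.72395324707031)
```

View pics/crop1.png

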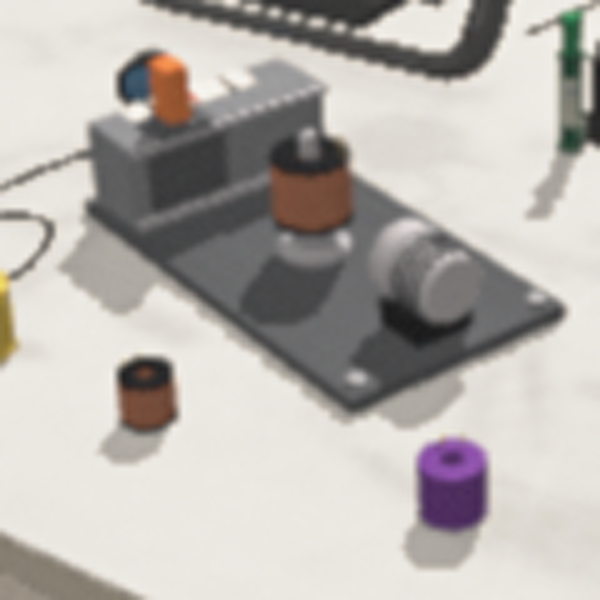

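The crop confirms it. The larger copper coil with black flanges sits on the post at crop (310,190), and the smaller copper look-alike is loose at (147,395). The handle is at (168,88), with the red mark to its right. Now I'll get the gauge frame.

```bash
python3 - <<'E'
from h import *
z=np.load("scene0.npz");p,d=z["p"],z["d"];c,f=cam("scene");X=np.load("X0.npy")
k=lambda a:np.array(a)/5+[190,160]
K=onplane(k([[347,400],[563,306],[88,204]]),.010,c,f); print("plate corners",K.round(4))
ex=K[1]-K[0]; ey=K[2]-K[0]; print(np.linalg.norm(ex),np.linalg.norm(ey),np.degrees(np.arctan2(ex[1],ex[0])),np.degrees(np.arctan2(ey[1],ey[0])))
print("centre",((K[1]+K[2])/2).round(4))
print("tip",onplane(k([308,131]),.082,c,f).round(4)," ped", onplane(k([312,250]),.03,c,f).round(4))
hsv=cv2.cvtColor(p,cv2.COLOR_RGB2HSV);H,S,V=[hsv[...,i] for i in range(3)]
dark=(V<60)
sub=np.zeros_like(dark);sub[184:212,240:264]=1
P=X[(sub)&(X[...,2]>.066)&(X[...,2]<.074)]; print("flange top",len(P),cv2.minEnclosingCircle(P[:,:2].astype(np.float32)*1000),P.mean(0))
cop=X[(H<14)&(S>100)&sub.astype(bool)&(X[...,2]>.03)&(X[...,2]<.075)]
q=cop[:,:2]; A=np.c_[2*q,np.ones(len(q))]
print("coil near pts",len(q),q.min(0),q.max(0))
# fit centre with r=.021
from scipy.optimize import least_squares
for rr in (.020,.021,.022): s=least_squares(lambda w:np.hypot(*(q-w).T)-rr,[.585,.055],loss="soft_l1",f_scale=.001); print(rr,s.x.round(4),np.sqrt(np.mean(s.fun**2)))
sub=np.zeros_like(dark);sub[168:188,215:232]=1
P=X[(H<16)&(S>150)&sub.astype(bool)&(X[...,2]>.06)&(X[...,2]<.11)]; print("handle",len(P),np.median(P,0),P.min(0),P.max(0))
print("handle top z100",onplane(k([167,60]),.100,c,f))
# side: orange handle
z=np.load("side0.npz");p,d=z["p"],z["d"];c,f=cam("side")
hs=cv2.cvtColor(p,cv2.COLOR_RGB2HSV)
cv2.imwrite("pics/crop2.png",cv2.resize(p[210:300,200:320,::-1],(800,600),interpolation=cv2.INTER_CUBIC))
# jar, circuit, driver
for n,u in dict(jar=(200,293),yellow=(257,302),purple=(392,352)).items(): print(n,X[int(u[1]/1.4),int(u[0]/1.4)].round(3))
E
```

```text
plate corners [[ 0.4803 -0.0416  0.01  ]
 [ 0.6083 -0.0867  0.01  ]
 [ 0.5594  0.196   0.01  ]]
0.13571960814224895 0.25045680643307666 -19.420975908368934 71.59527413275082
centre [0.5838 0.0547 0.01  ]
tip [[0.5869 0.0567 0.082 ]]  ped [[0.5587 0.0363 0.03  ]]
flange top 106 ((585.4325561523438, 57.71818161010742), 22.72515106201172) [0.58244044 0.05479675 0.06984287]
coil near pts 158 [0.56319    0.03566231] [0.59155969 0.07194289]
0.02 [0.5862 0.0571] 0.001429309791098479
0.021 [0.5872 0.0577] 0.0014212612443864848
0.022 [0.5882 0.0584] 0.0014406230339048948
handle 66 [0.57990064 0.14548105 0.08873736] [0.57431191 0.14020869 0.06966988] [0.58933932 0.16038572 0.1020977 ]
handle top z100 [[0.58667362 0.15092802 0.1       ]]
jar [0.381 0.252 0.055]
yellow [0.435 0.164 0.037]
purple [ 0.449 -0.121  0.028]
```

View pics/crop2.png

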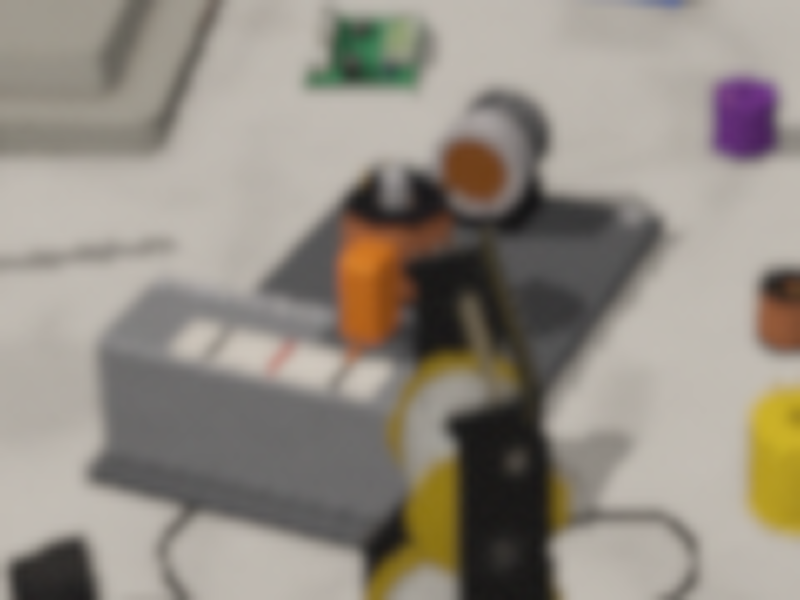

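The side crop shows the handle at its closed stop (370,290), the red middle mark at (283,357), and a black spool stand close to the -x end of the detector. I'll check how high the obstacles are.

```bash
python3 - <<'E'
from h import *
X=np.load("X0.npy")
z=np.load("side0.npz");c,f=cam("side");vv,uu=np.mgrid[:420,:560]
Y=bydepth(np.c_[uu.ravel(),vv.ravel()],z["d"],c,f)
A=np.r_[X.reshape(-1,3),Y]
m=(A[:,2]>.1)&(A[:,2]<.7)&(A[:,0]>.2)&(np.hypot(A[:,0],A[:,1])<.85)&(np.hypot(A[:,0],A[:,1])>.3)
A=A[m]; g=np.round(A[:,:2]/.06).astype(int)
for k in sorted(set(map(tuple,g))):
    s=A[(g==k).all(1)]
    if len(s)>3: print(np.array(k)*.06,len(s),s[:,2].min().round(2),s[:,2].max().round(2))
S=A[(np.hypot(A[:,0]-.53,A[:,1]-.29)<.12)]
print("stand",S.min(0),S.max(0))
rel=S[:,:2]-[.587,.057]; a=np.radians(-18.6); print("gauge xy", (rel@np.array([np.cos(a),np.sin(a)])).max(),(rel@np.array([-np.sin(a),np.cos(a)])).min())
E
```

```text
[0.18 0.48] 4 0.62 0.63
[0.18 0.54] 6 0.62 0.63
[0.18 0.6 ] 147 0.38 0.43
[0.18 0.66] 47 0.3 0.33
[0.24 0.66] 569 0.3 0.35
[0.48 0.3 ] 26 0.1 0.14
[0.48 0.36] 185 0.1 0.2
[0.54 0.3 ] 755 0.1 0.2
[0.54 0.36] 1117 0.1 0.2
[0.6  0.12] 5 0.1 0.1
[0.6  0.18] 7 0.1 0.1
[0.6  0.24] 254 0.47 0.51
[0.6 0.3] 295 0.48 0.51
[0.6  0.36] 480 0.49 0.52
[ 0.66 -0.36] 2168 0.14 0.47
[ 0.66 -0.3 ] 2709 0.13 0.47
[ 0.66 -0.24] 848 0.14 0.47
[0.66 0.24] 299 0.46 0.5
[0.66 0.36] 503 0.48 0.51
[0.66 0.42] 1017 0.46 0.52
[0.66 0.48] 789 0.44 0.54
[ 0.72 -0.42] 197 0.1 0.32
[ 0.72 -0.36] 2330 0.14 0.49
[ 0.72 -0.3 ] 2417 0.12 0.49
[ 0.72 -0.24] 1948 0.13 0.4
[0.72 0.12] 217 0.2 0.24
[0.72 0.18] 439 0.2 0.24
[0.72 0.24] 187 0.2 0.48
[0.72 0.3 ] 11 0.48 0.49
[0.72 0.36] 16 0.49 0.5
[0.72 0.42] 90 0.46 0.52
[0.72 0.48] 100 0.44 0.51
[ 0.78 -0.36] 246 0.16 0.51
[ 0.78 -0.3 ] 937 0.14 0.52
[ 0.78 -0.24] 701 0.14 0.39
[0.78 0.12] 2349 0.1 0.42
[0.78 0.18] 2854 0.1 0.42
[0.78 0.24] 3245 0.1 0.42
[0.78 0.3 ] 3607 0.1 0.42
[0.78 0.36] 1003 0.1 0.4
[ 0.84 -0.24] 27 0.18 0.22
[ 0.84 -0.06] 40 0.1 0.12
[0.84 0.06] 20 0.1 0.13
[0.84 0.12] 499 0.1 0.41
[0.84 0.18] 42 0.3 0.41
[0.84 0.24] 6 0.41 0.41
stand [0.49700918 0.22931936 0.1000145 ] [0.64123224 0.39067404 0.51582336]
gauge xy -0.008822556336927037 0.17678038254018938
```

Call:
{"name": "step_arm", "arguments": {
  "increments": [
    [[2.4,-2.7,0.2],[0,0,-8.5]],
    [[2.4,-2.7,0.2],[0,0,-8.5]],
    [[2.4,-2.7,0.2],[0,0,-8.5]],
    [[2.4,-2.7,0.2],[0,0,-8.5]],
    [[2.4,-2.7,0.2],[0,0,-8.5]],
    [[2.4,-2.7,0.2],[0,0,-8.5]],
    [[2.4,-2.7,0.2],[0,0,-8.5]],
    [[2.4,-2.7,0.2],[0,0,-8.5]],
    [[2.4,-2.7,0.2],[0,0,-8.5]],
    [[2.4,-2.7,0.2],[0,0,-8.5]]
  ],
  "fingers": 1
}}

```text
clock: 1.1
tool_pos: [0.4047, 0.3318, 0.2586]
eef_rot: [0.769, 0.639, -0.0, -0.0]
contact_force: [0.8, 0.0, 0.3]
opening: 0.999
finger_force: 0.0
```

Call:
{"name": "step_arm", "arguments": {
  "increments": [
    [[1.8,-2.75,0],[0,0,-8.4]],
    [[1.8,-2.75,0],[0,0,0]],
    [[1.8,-2.75,0],[0,0,0]],
    [[1.8,-2.75,0],[0,0,0]],
    [[1.8,-2.75,0],[0,0,0]],
    [[1.8,-2.75,0],[0,0,0]],
    [[1.8,-2.75,0],[0,0,0]],
    [[1.8,-2.75,0],[0,0,0]],
    [[1.8,-2.75,0],[0,0,0]],
    [[1.8,-2.75,0],[0,0,0]]
  ]
}}

```text
clock: 2.1
tool_pos: [0.5844, 0.0569, 0.2584]
eef_rot: [0.812, 0.583, -0.0, -0.0]
contact_force: [-0.1, -0.4, -0.0]
opening: 1.002
finger_force: 0.0
```

```bash
python3 - <<'E'
from h import *
p,d,c,f=snap("wrist"); s=r.get_state(); np.savez("w1.npz",p=p,d=d,R=c["R"],t=c["t"])
cv2.imwrite("pics/w1.png",p[:,:,::-1])
print(s["clock"],s["tool_pos"],s["eef_rot"],s["contact_force"],s["q"]); print(c,f, proj([[.587,.057,.082],[.584,.149,.1]],c,f))
X=np.load("X0.npy").reshape(-1,3); m=(X[:,2]>.1)&(X[:,2]<.5)&(X[:,0]>.5)&(X[:,0]<.8)&(X[:,1]<-.15)&(X[:,1]>-.5); print("scope min x",[(h,X[m&(abs(X[:,2]-h)<.05)][:,0].min().round(3)) for h in (.15,.25,.35,.45)])
E
```

```text
2.15 [0.58755273 0.0497759  0.25871866] [ 8.14426288e-01  5.80258247e-01 -2.49529163e-04  3.18219186e-03] [ 3.97828969 -3.41031405  1.23780387] [-0.29127361  0.62329409  0.21622749  1.66853653 -0.15769571  0.86440026
 -0.34494327]
{'fov_y': 66.03571996300619, 'cx': 288.66348046913663, 'cy': 211.09005185006058, 'k1': 0.007107429154706302, 'R': array([[ 0.94772149, -0.31909529, -0.00147326],
       [-0.30808605, -0.9162067 ,  0.25621918],
       [-0.08310815, -0.24237053, -0.96661759]]), 't': array([-0.53625743,  0.19271683,  0.47111571])} 323.1510697105168 [[290.37701231 192.10460297]
 [254.64538031 101.60672027]]
scope min x [(0.15, np.float64(0.665)), (0.25, np.float64(0.662)), (0.35, np.float64(0.667)), (0.45, np.float64(0.629))]
```

View pics/w1.png

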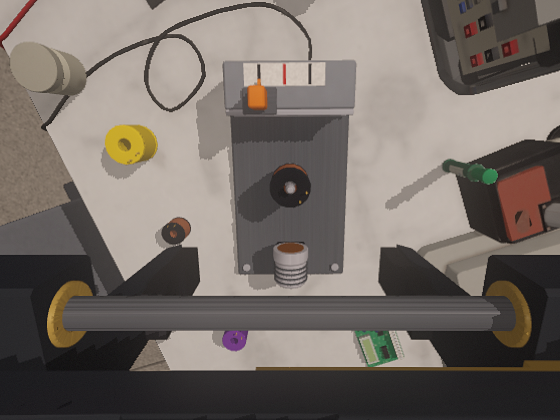

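The wrist view shows the coil on the post at (291,187), the handle at (257,95) with its pointer at the closed black mark, and the red mark at (284,74). The arm was still settling, so I'll measure again.

```bash
python3 - <<'E'
from h import *
for i in range(5): p,d,c,f=snap("wrist")
s=r.get_state(); print(s["clock"],s["tool_pos"],s["eef_rot"],s["contact_force"])
hs=cv2.cvtColor(p,cv2.COLOR_RGB2HSV);H,S,V=[hs[...,i].astype(int) for i in range(3)]
vv,uu=np.mgrid[:420,:560];X=bydepth(np.c_[uu.ravel(),vv.ravel()],d,c,f).reshape(420,560,3)
u0,v0=proj([.587,.057,.07],c,f)[0]; print(u0,v0)
near=np.hypot(uu-u0,vv-v0)<40
m=near&(abs(X[...,2]-.07)<.005)
print("flange",m.sum(),cv2.minEnclosingCircle(X[m][:,:2].astype(np.float32)*1000),X[m].mean(0))
m=near&(X[...,2]>.076); print("tip",m.sum(),X[m].mean(0),onplane([uu[m].mean(),vv[m].mean()],.08,c,f))
m=(H<18)&(S>150)&(V>120)&(X[...,2]>.094)&(vv<170); print("handle top",m.sum(),cv2.minAreaRect(X[m][:,:2].astype(np.float32)*1000),X[m].mean(0),uu[m].mean(),vv[m].mean(),onplane([uu[m].mean(),vv[m].mean()],.1,c,f))
m=(abs(X[...,2]-.062)<.004)&(vv<170)&(uu>150)&(uu<420); n,l,st,ce=cv2.connectedComponentsWithStats(m.astype(np.uint8)); i=1+st[1:,4].argmax()
print("detector",cv2.minAreaRect(X[l==i][:,:2].astype(np.float32)*1000))
m=(abs(X[...,2]-.010)<.004)&(V<130)&(vv<300); n,l,st,ce=cv2.connectedComponentsWithStats(m.astype(np.uint8)); i=1+st[1:,4].argmax()
print("plate",cv2.minAreaRect(X[l==i][:,:2].astype(np.float32)*1000))
E
```

```text
2.4 [0.5833649  0.05953195 0.25834768] [ 8.11700205e-01  5.84073701e-01 -2.59975395e-04 -7.88685304e-04] [ 0.27430189 -0.16907188  0.34099811]
291.87121450912184 191.36249607640073
flange 1186 ((587.0967407226562, 59.28397750854492), 21.8919677734375) [0.5869907  0.05994017 0.07082839]
tip 93 [0.59091583 0.07010632 0.13685212] [[0.58810103 0.05938917 0.08      ]]
handle top 516 ((675.100341796875, 135.66114807128906), (39.64482116699219, 197.25039672851562), 85.30606079101562) [0.63235287 0.14692151 0.10757997] 315.2112403100775 85.08720930232558 [[0.63851477 0.14694933 0.1       ]]
detector ((618.0545654296875, 153.72564697265625), (52.1466064453125, 132.01573181152344), 71.42777252197266)
plate ((578.5679931640625, 33.639732360839844), (202.36941528320312, 140.36038208007812), 71.78557586669922)
```

Call:
{"name": "step_arm", "arguments": {
  "increments": [
    [[0.3,0.2,-1.0],[0,0,0]],
    [[0,0,-2.5],[0,0,0]],
    [[0,0,-2.5],[0,0,0]],
    [[0,0,-2.5],[0,0,0]],
    [[0,0,-2.0],[0,0,0]],
    [[0,0,-1.5],[0,0,0]],
    [[0,0,-1.0],[0,0,0]],
    [[0,0,0],[0,0,0]],
    [[0,0,0],[0,0,0]],
    [[0,0,0],[0,0,0]]
  ]
}}

```text
clock: 3.4
tool_pos: [0.5878, 0.0603, 0.1295]
eef_rot: [0.812, 0.583, 0.001, 0.0]
contact_force: [-0.3, -0.5, -0.5]
opening: 1.002
finger_force: 0.0
```

```bash
python3 - <<'E'
from h import *
for i in range(3):
    p,d,c,f=snap("wrist"); s=r.get_state(); print(s["clock"],s["tool_pos"],s["eef_rot"],s["contact_force"])
vv,uu=np.mgrid[:420,:560];X=bydepth(np.c_[uu.ravel(),vv.ravel()],d,c,f).reshape(420,560,3)
u0,v0=proj([.587,.059,.07],c,f)[0]; near=np.hypot(uu-u0,vv-v0)<70; print(u0,v0)
m=near&(abs(X[...,2]-.07)<.005)
print("flange",m.sum(),cv2.minEnclosingCircle(X[m][:,:2].astype(np.float32)*1000),X[m].mean(0))
E
```

```text
3.45 [0.58775383 0.06022212 0.12959398] [8.12186827e-01 5.83396744e-01 7.91159790e-04 4.14080667e-04] [0.43962378 0.3054476  0.01102187]
3.5 [0.58772459 0.06017167 0.12955763] [8.12205529e-01 5.83370763e-01 7.47640414e-04 4.16474785e-04] [ 1.02885607  0.51430325 -0.09262114]
3.55 [0.58760438 0.06015657 0.12946121] [8.12211610e-01 5.83362473e-01 6.38819935e-04 3.42749507e-04] [0.51751309 0.0421677  0.9277406 ]
286.7414051615497 230.11772311066895
flange 2854 ((587.2052001953125, 59.42287063598633), 21.918100357055664) [0.58739991 0.06052026 0.07080065]
```

Call:
{"name": "step_arm", "arguments": {
  "increments": [
    [[0,0,-1.0],[0,0,0]],
    [[0,0,-2.0],[0,0,0]],
    [[0,0,-2.0],[0,0,0]],
    [[0,0,-2.0],[0,0,0]],
    [[0,0,-1.0],[0,0,0]],
    [[0,0,-0.5],[0,0,0]],
    [[0,0,-0.5],[0,0,0]],
    [[0,0,0],[0,0,0]],
    [[0,0,0],[0,0,0]],
    [[0,0,0],[0,0,0]]
  ]
}}

```text
clock: 4.55
tool_pos: [0.5877, 0.0601, 0.0394]
eef_rot: [0.812, 0.583, 0.001, 0.0]
contact_force: [-0.4, 0.5, -0.2]
opening: 1.0
finger_force: 0.0
```

Call:
{"name": "step_arm", "arguments": {
  "increments": [
    [[0,0,0],[0,0,0]],
    [[0,0,0],[0,0,0]],
    [[0,0,0],[0,0,0]],
    [[0,0,0],[0,0,0]],
    [[0,0,0],[0,0,0]],
    [[0,0,0],[0,0,0]],
    [[0,0,0],[0,0,0]],
    [[0,0,0],[0,0,0]],
    [[0,0,0],[0,0,0]],
    [[0,0,0],[0,0,0]]
  ],
  "fingers": 0.3,
  "grip_force": 15
}}

```text
clock: 5.55
tool_pos: [0.5871, 0.0601, 0.0387]
eef_rot: [0.812, 0.583, -0.0, -0.0]
contact_force: [-1.9, 0.0, -0.6]
opening: 0.478
finger_force: 14.9
```

Call:
{"name": "step_arm", "arguments": {
  "increments": [
    [[0,0,0.4],[0,0,0]],
    [[0,0,0.6],[0,0,0]],
    [[0,0,0.9],[0,0,0]],
    [[0,0,1.0],[0,0,0]],
    [[0,0,1.2],[0,0,0]],
    [[0,0,1.3],[0,0,0]],
    [[0,0,1.3],[0,0,0]],
    [[0,0,1.3],[0,0,0]],
    [[0,0,1.0],[0,0,0]],
    [[0,0,0.5],[0,0,0]]
  ],
  "fingers": 0.3
}}

```text
clock: 6.55
tool_pos: [0.5877, 0.0601, 0.1351]
eef_rot: [0.812, 0.583, 0.001, 0.0]
contact_force: [-0.6, 0.2, -1.4]
opening: 0.478
finger_force: 14.9
```

```bash
python3 - <<'E'
from h import *
p,d,c,f=snap("wrist"); s=r.get_state(); print(s["clock"],s["tool_pos"],s["contact_force"],s["opening"],s["finger_force"])
vv,uu=np.mgrid[:420,:560];X=bydepth(np.c_[uu.ravel(),vv.ravel()],d,c,f).reshape(420,560,3)
u0,v0=proj(s["tool_pos"]+[0,0,.03],c,f)[0]; print(u0,v0)
cv2.imwrite("pics/w2.png",p[:,:,::-1])
m=(np.hypot(uu-u0,vv-v0)<50); print(np.percentile(X[m][:,2],[5,25,50,75,95]))
E
```

```text
6.6 [0.58785798 0.06013899 0.13533532] [-1.25132513  0.12605326 -0.41565866] 0.47785067353009814 14.917571988935379
286.7838774072593 296.58203384295484
[0.16552687 0.16705037 0.16783018 0.2165591  0.218091  ]
```

View pics/w2.png

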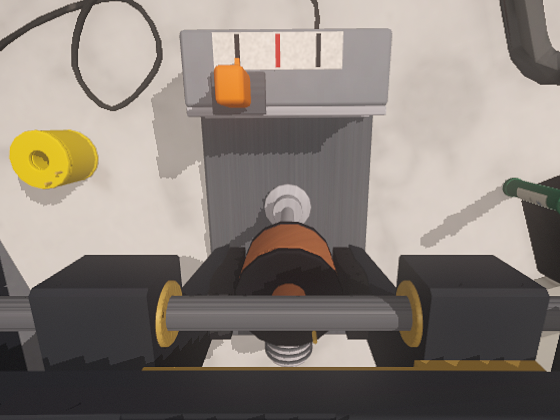

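The coil is off the post and held upright, with its top at z 0.167. I'll carry it to the tray and turn the tool to line up with the tray and stay clear of the microscope.

Call:
{"name": "step_arm", "arguments": {
  "increments": [
    [[-0.6,-2,0],[0,0,-6]],
    [[-0.8,-4,0],[0,0,-8.5]],
    [[-0.8,-5,0],[0,0,-8.5]],
    [[-0.8,-5,0],[0,0,-8.5]],
    [[-0.8,-5,0],[0,0,-8.5]],
    [[-0.8,-5,0],[0,0,-8.5]],
    [[-0.8,-5,0],[0,0,-8.5]],
    [[-0.8,-4.5,0],[0,0,-8.5]],
    [[-0.8,-3.2,0],[0,0,-8.5]],
    [[-0.8,-2,0],[0,0,-8.5]]
  ]
}}

```text
clock: 7.6
tool_pos: [0.5082, -0.3474, 0.1336]
eef_rot: [0.995, -0.102, -0.0, 0.001]
contact_force: [0.9, -0.5, -0.6]
opening: 0.476
finger_force: 14.9
```

Call:
{"name": "step_arm", "arguments": {
  "increments": [
    [[0,0,0],[0,0,-5]],
    [[0,0,-1.0],[0,0,0]],
    [[0,0,-1.5],[0,0,0]],
    [[0,0,-1.5],[0,0,0]],
    [[0,0,-1.5],[0,0,0]],
    [[0,0,-1.5],[0,0,0]],
    [[0,0,-1.0],[0,0,0]],
    [[0,0,-0.5],[0,0,0]],
    [[0,0,0],[0,0,0]],
    [[0,0,0],[0,0,0]]
  ]
}}

```text
clock: 8.6
tool_pos: [0.5099, -0.3442, 0.0491]
eef_rot: [0.99, -0.14, 0.0, 0.0]
contact_force: [0.5, -0.5, -1.1]
opening: 0.479
finger_force: 14.9
```

```bash
python3 - <<'E'
from h import *
p,d,c,f=snap("scene"); s=r.get_state(); print(s["clock"],s["tool_pos"],s["eef_rot"],s["contact_force"],s["opening"],s["finger_force"],s["q"])
cv2.imwrite("pics/s2.png",cv2.resize(p[150:350,300:500,::-1],(600,600)))
E
```

```text
8.65 [ 0.51002176 -0.344249    0.04934704] [ 9.90104166e-01 -1.40332702e-01  5.42362094e-04  4.22630854e-04] [ 0.08099236  0.18006827 -0.7306106 ] 0.4778608182674311 14.917567567645165 [ 0.30546105  0.98259245  0.39495133  1.73661768 -0.65142552  0.55549501
 -0.74523959]
```

View pics/s2.png

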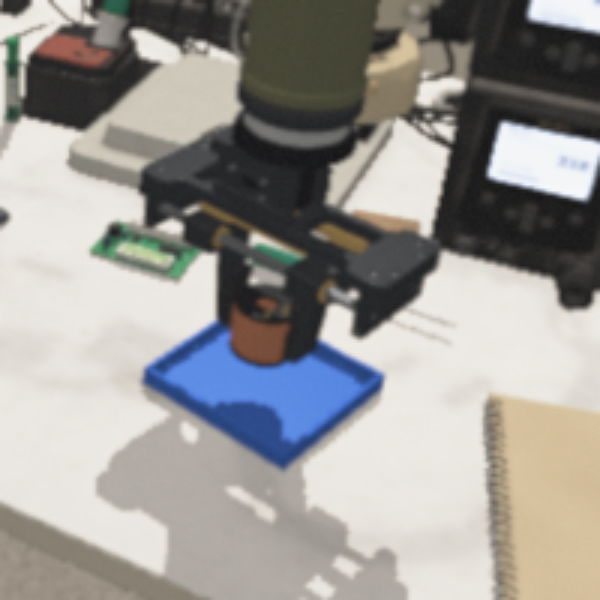

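The coil hangs upright over the tray, with its lower edge near (262,355) in the crop. Lowering it now.

Call:
{"name": "step_arm", "arguments": {
  "increments": [
    [[0.2,-0.2,-0.7],[0,0,0]],
    [[0,0,-0.8],[0,0,0]],
    [[0,0,-0.8],[0,0,0]],
    [[0,0,-0.6],[0,0,0]],
    [[0,0,-0.3],[0,0,0]],
    [[0,0,-0.2],[0,0,0]],
    [[0,0,-0.1],[0,0,0]],
    [[0,0,0],[0,0,0]],
    [[0,0,0],[0,0,0]],
    [[0,0,0],[0,0,0]]
  ]
}}

```text
clock: 9.65
tool_pos: [0.5118, -0.3459, 0.014]
eef_rot: [0.99, -0.14, 0.0, 0.0]
contact_force: [0.1, 0.3, -1.1]
opening: 0.481
finger_force: 14.9
```

Call:
{"name": "step_arm", "arguments": {
  "increments": [
    [[0,0,-0.1],[0,0,0]],
    [[0,0,-0.05],[0,0,0]],
    [[0,0,0],[0,0,0]],
    [[0,0,0],[0,0,0]],
    [[0,0,0],[0,0,0]],
    [[0,0,0],[0,0,0]],
    [[0,0,0],[0,0,0]],
    [[0,0,0],[0,0,0]],
    [[0,0,0],[0,0,0]],
    [[0,0,0],[0,0,0]]
  ]
}}

```text
clock: 10.65
tool_pos: [0.5118, -0.3458, 0.0127]
eef_rot: [0.99, -0.14, 0.0, 0.0]
contact_force: [-1.9, 0.8, 5.8]
opening: 0.476
finger_force: 14.9
```

Contact force is +5.8 N in z, so the coil is on the tray floor. I'll release it and rise.

Call:
{"name": "step_arm", "arguments": {
  "increments": [
    [[0,0,0],[0,0,0]],
    [[0,0,0],[0,0,0]],
    [[0,0,0],[0,0,0]],
    [[0,0,0],[0,0,0]],
    [[0,0,0],[0,0,0]],
    [[0,0,0.5],[0,0,0]],
    [[0,0,1.0],[0,0,0]],
    [[0,0,1.5],[0,0,0]],
    [[0,0,2.0],[0,0,0]],
    [[0,0,2.5],[0,0,0]]
  ],
  "fingers": 0.64
}}

```text
clock: 11.65
tool_pos: [0.5115, -0.3457, 0.0887]
eef_rot: [0.99, -0.14, -0.0, -0.0]
contact_force: [0.2, 0.0, 0.3]
opening: 0.643
finger_force: 0.0
```

```bash
python3 - <<'E'
from h import *
p,d,c,f=snap("scene"); s=r.get_state(); print(s["clock"],s["tool_pos"],s["contact_force"],s["opening"])
cv2.imwrite("pics/s3.png",cv2.resize(p[150:350,300:500,::-1],(600,600)))
E
```

```text
11.7 [ 0.51341884 -0.3477266   0.09310588] [ 0.05391196 -0.32325179  2.04910581] 0.6375995265957666
```

View pics/s3.png

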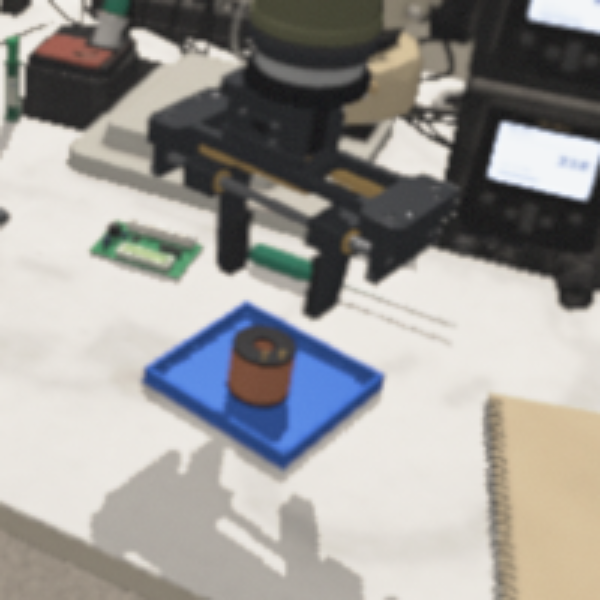

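The coil stands upright in the tray at crop (262,365), and the circuit board and screwdriver haven't moved. Now to hover over the handle.

Call:
{"name": "step_arm", "arguments": {
  "increments": [
    [[0,0,2],[0,0,4.5]],
    [[0,1,2],[0,0,8.5]],
    [[0,2,2],[0,0,8.5]],
    [[0,3,2],[0,0,8.5]],
    [[0,4,2],[0,0,8.5]],
    [[0,5,1],[0,0,8.5]],
    [[0,5,0],[0,0,8.5]],
    [[0,5,0],[0,0,8.5]],
    [[0,5,0],[0,0,8.5]],
    [[0,5,0],[0,0,8.5]]
  ]
}}

```text
clock: 12.7
tool_pos: [0.5117, 0.0048, 0.1985]
eef_rot: [0.843, 0.539, 0.001, 0.001]
contact_force: [1.1, 0.4, 0.2]
opening: 0.641
finger_force: 0.0
```

Call:
{"name": "step_arm", "arguments": {
  "increments": [
    [[1.5,4,0],[0,0,6.7]],
    [[1.5,4,0],[0,0,0]],
    [[1.5,3,0],[0,0,0]],
    [[1.5,2,0],[0,0,0]],
    [[1.5,1.5,0],[0,0,0]],
    [[0.5,0.5,0],[0,0,0]],
    [[0,0,0],[0,0,0]],
    [[0,0,0],[0,0,0]],
    [[0,0,0],[0,0,0]],
    [[0,0,0],[0,0,0]]
  ],
  "fingers": 0.6
}}

```text
clock: 13.7
tool_pos: [0.5912, 0.1521, 0.1972]
eef_rot: [0.812, 0.584, -0.0, 0.0]
contact_force: [-0.8, 0.1, 0.5]
opening: 0.601
finger_force: 0.0
```

```bash
cat > m.py <<'E'
from h import *
for i in range(2): p,d,c,f=snap("wrist")
s=r.get_state(); print(s["clock"],s["tool_pos"],s["eef_rot"],s["contact_force"],s["opening"])
a=np.radians(-18.4); G=np.array([[np.cos(a),np.sin(a)],[-np.sin(a),np.cos(a)]]); P0=np.array([.587,.0592])
hs=cv2.cvtColor(p,cv2.COLOR_RGB2HSV);H,S,V=[hs[...,i].astype(int) for i in range(3)]
vv,uu=np.mgrid[:420,:560];X=bydepth(np.c_[uu.ravel(),vv.ravel()],d,c,f).reshape(420,560,3)
g=(X[...,:2]-P0)@G.T
u0,v0=proj([.594,.153,.09],c,f)[0]; near=(abs(uu-u0)<130)&(abs(vv-v0)<110)
o=near&(H<20)&(S>150)&(V>100)
m=o&(X[...,2]>.095)&(X[...,2]<.106); q=g[m]
print("top",m.sum(),np.percentile(q,[2,50,98],axis=0).round(4).tolist(),np.median(X[m],0))
red=near&((H<6)|(H>172))&(S>100)&(abs(X[...,2]-.063)<.003)&(g[...,1]>.1); print("red",red.sum(),g[red].mean(0) if red.any() else '')
dk=near&(V<90)&(abs(X[...,2]-.0625)<.003)&(g[...,1]>.1); n,l,st,ce=cv2.connectedComponentsWithStats(dk.astype(np.uint8))
for i in range(1,n):
    if st[i,4]>15: print("dark",g[l==i].mean(0).round(4),st[i,4])
E
python3 m.py; python3 - <<'E'
import sys; sys.path.insert(0,'.')
from h import *
p,d,c,f=snap("wrist"); cv2.imwrite("pics/w3.png",p[:,:,::-1])
E
```

```text
13.8 [0.5914006  0.15257693 0.19717087] [ 8.11470087e-01  5.84393944e-01 -1.25002438e-04  2.57089659e-05] [ 0.35743172 -0.42012171 -0.33571459] 0.6036362279954945
top 477 [[-0.0375, 0.0803], [-0.0303, 0.0899], [-0.0226, 0.0985]] [0.58691724 0.15406073 0.10057376]
red 79 [-0.00531361  0.11245659]
dark [0.0199 0.1128] 47
dark [-0.0301  0.1151] 39
```

View pics/w3.png

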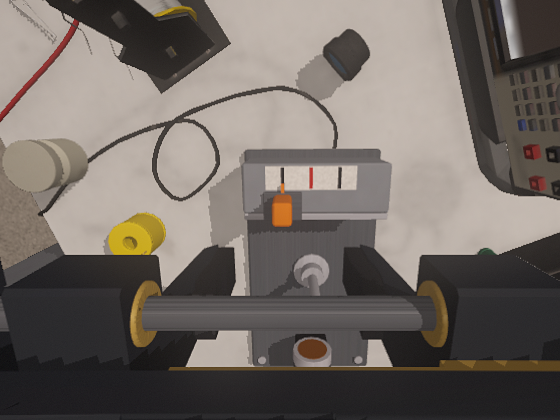

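The pointer is still at the closed mark at (282,187), and the red mark is at (311,178). The handle's top centre is at world (0.587, 0.154). Descending.

Call:
{"name": "step_arm", "arguments": {
  "increments": [
    [[-0.4,0.2,-0.5],[0,0,0]],
    [[0,0,-1.5],[0,0,0]],
    [[0,0,-2.0],[0,0,0]],
    [[0,0,-2.0],[0,0,0]],
    [[0,0,-2.0],[0,0,0]],
    [[0,0,-2.0],[0,0,0]],
    [[0,0,-1.5],[0,0,0]],
    [[0,0,-0.7],[0,0,0]],
    [[0,0,-0.3],[0,0,0]],
    [[0,0,0],[0,0,0]]
  ]
}}

```text
clock: 14.85
tool_pos: [0.5878, 0.1553, 0.0722]
eef_rot: [0.811, 0.585, 0.0, 0.0]
contact_force: [-0.3, 0.0, 0.2]
opening: 0.599
finger_force: 0.0
```

Call:
{"name": "step_arm", "arguments": {
  "increments": [
    [[0,0,0],[0,0,0]],
    [[0,0,0],[0,0,0]],
    [[0,0,0],[0,0,0]],
    [[0,0,0],[0,0,0]],
    [[0,0,0],[0,0,0]],
    [[0,0,0],[0,0,0]],
    [[0,0,0],[0,0,0]],
    [[0,0,0],[0,0,0]],
    [[0,0,0],[0,0,0]],
    [[0,0,0],[0,0,0]]
  ],
  "fingers": 0,
  "grip_force": 35
}}

```text
clock: 15.85
tool_pos: [0.5873, 0.1555, 0.0722]
eef_rot: [0.811, 0.585, -0.0, -0.0]
contact_force: [-2.3, 1.1, 6.6]
opening: 0.184
finger_force: 35.0
```

```bash
python3 m.py
```

```text
15.95 [0.58733856 0.15547383 0.07218269] [ 8.11149186e-01  5.84839220e-01 -1.44194775e-04 -2.52461234e-04] [-2.99705024  1.54678291  5.77759255] 0.1796900443506929
top 859 [[-0.0368, 0.0912], [-0.0294, 0.0958], [-0.022, 0.0988]] [0.5893394  0.15930235 0.10016276]
red 207 [-0.00514981  0.1124124 ]
dark [-0.03    0.1148] 133
dark [0.0198 0.1128] 173
```

Call:
{"name": "step_arm", "arguments": {
  "increments": [
    [[0.14,-0.05,0],[0,0,0]],
    [[0.28,-0.09,0],[0,0,0]],
    [[0.38,-0.13,0],[0,0,0]],
    [[0.38,-0.13,0],[0,0,0]],
    [[0.38,-0.13,0],[0,0,0]],
    [[0.38,-0.13,0],[0,0,0]],
    [[0.28,-0.09,0],[0,0,0]],
    [[0.14,-0.05,0],[0,0,0]],
    [[0,0,0],[0,0,0]],
    [[0,0,0],[0,0,0]]
  ]
}}

```text
clock: 16.95
tool_pos: [0.6095, 0.1482, 0.0722]
eef_rot: [0.811, 0.585, -0.001, -0.001]
contact_force: [-6.2, 2.6, 7.7]
opening: 0.179
finger_force: 35.0
```

```bash
python3 m.py; python3 - <<'E'
import sys; sys.path.insert(0,'.')
from h import *
p,d,c,f=snap("wrist"); u,v=proj([.6,.15,.08],c,f)[0].astype(int); v=max(v-40,110);cv2.imwrite("pics/w4.png",cv2.resize(p[v-110:v+90,u-120:u+120,::-1],(720,600)))
E
```

```text
17.05 [0.60951427 0.14817489 0.07216571] [ 0.81099918  0.58504467 -0.00107788 -0.00137799] [-6.28166617  2.01541043  8.15997494] 0.18049567893159407
top 852 [[-0.0134, 0.0913], [-0.0059, 0.0959], [0.0014, 0.0989]] [0.61161021 0.15196701 0.10012566]
red 165 [-0.00527125  0.11437116]
dark [-0.03    0.1123] 177
dark [0.0199 0.1128] 174
```

View pics/w4.png

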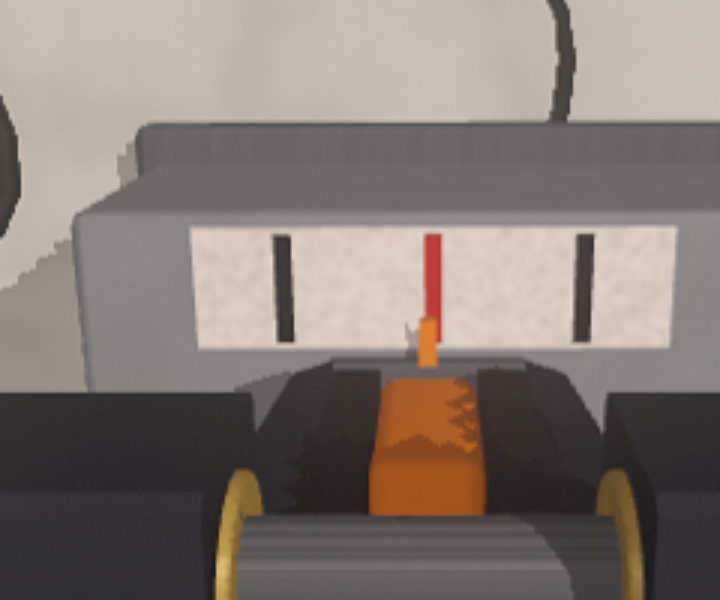

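The pointer at (428,342) is just short of the red mark at (433,290), by about 1 mm on the scale (150 px is 25 mm). A last nudge.

Call:
{"name": "step_arm", "arguments": {
  "increments": [
    [[0.1,-0.03,0],[0,0,0]],
    [[0,0,0],[0,0,0]],
    [[0,0,0],[0,0,0]],
    [[0,0,0],[0,0,0]],
    [[0,0,0],[0,0,0]],
    [[0,0,0],[0,0,0]],
    [[0,0,0],[0,0,0]],
    [[0,0,0],[0,0,0]],
    [[0,0,0],[0,0,0]],
    [[0,0,0],[0,0,0]]
  ]
}}

```text
clock: 18.1
tool_pos: [0.6104, 0.1479, 0.0722]
eef_rot: [0.811, 0.585, -0.001, -0.001]
contact_force: [-6.9, 2.5, 8.6]
opening: 0.18
finger_force: 35.0
```

```bash
cat >> m.py <<'E'
# pointer: orange strip on the scale, beyond the handle
pt=near&(H>7)&(H<22)&(S>130)&(g[...,1]>.101)&(X[...,2]<.08); print("pointer",pt.sum(),g[pt].mean(0),X[pt][:,2].mean())
print("opening",s["opening"],s["finger_force"])
E
python3 m.py
```

```text
18.2 [0.6103678  0.14788226 0.07217747] [ 0.81099162  0.5850548  -0.00118938 -0.00143722] [-6.22906694  1.78640724  8.47339687] 0.1781156811671675
top 848 [[-0.0126, 0.0913], [-0.0051, 0.096], [0.0023, 0.0989]] [0.61232102 0.15175416 0.10015942]
red 167 [-0.00504162  0.11464539]
dark [-0.03    0.1123] 174
dark [0.0199 0.1126] 177
pointer 83 [-0.00504522  0.1045919 ] 0.06684801510813498
opening 0.1781156811671675 35.008016671054065
```

Pointer and red mark now agree to under 0.1 mm (-5.05 and -5.04 mm), and the grip is firm. Handing in.

```bash
python3 -c "
from plant import r
print(r.finish_job())"
```

```text
the job is handed in; nothing more can be done
None
```

The job is handed in at about 18 s: the copper coil stands upright in the blue tray, the fingers still hold the shutter at the red middle mark at 35 N, and I did not touch the jar, circuit board or screwdriver.

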